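# Flip out the kickstand of the necklace board and hold it upright

## Task

The necklace board lies face down on the table with its kickstand folded up against its back: flip the kickstand over until it snaps right down to its stop, then take the board by its wooden swivel knob and raise it on its bottom edge until it stands on that edge and the kickstand's foot. It is tippy, and the kickstand folds again if the board is pushed back on it, while I need both hands to hang the necklaces: so finish while still gripping the knob, holding the board steady with edge and foot both on the table and the kickstand still right down. Leave everything else on the table where it is.

Things in the scene. Friction and masses are not known exactly. Their poses are not given: they have to be found in the camera images.
- board: linen board with a wooden rim, 180 mm high x 170 wide x 14 thick, 0.26 to 0.44 kg, lying face down. Origin: centre of the face. +x runs down the board to its bottom edge at x = 90 mm (at the start the edge farther from the robot); top edge at x = -90 mm; y across; +z out of the back (up as it lies). A steel hub, 44 mm square, 30 mm tall, stands on the back at x = 28 mm
- knob: swivel grip mid top edge: two wooden buttons, 30 mm diameter, on a pin through a brass eye plate, 24 mm over their flat outer sides (facing board +y, -y). Origin: centre, at board x = -116, y = 0, z = 16 mm. Pinched by its flat sides it turns freely about board y; lifted by it, the board hangs nearly upright. With the board standing: 204 mm above the table, 27 mm behind the heel line
- leg (a joint): kickstand angle, rad. 0 = folded flat along the back, pointing at the knob; 1.57 = straight out; 2.01 = right down at its stop. An over-centre spring turns it from the dead centre (1.01) to the nearer end, with 0.10 N m at either end (1 N at the foot). Only it keeps the leg down: pushing the standing board back at the knob by over 0.4 N lifts the leg off its stop
- foot (a point): centre of the rubber ball foot, 16 mm diameter, at the end of the kickstand (aluminium bar, 10 mm wide, 8 thick), 95 mm from the hinge. Folded: board x = -67, y = 0, z = 36 mm, with a 14 mm gap below the ball. With the board standing: 8 mm above the table, 109 mm behind the heel line
- hinge (a point): centre of the kickstand's hinge pin in the hub: board x = 28, y = 0, z = 36 mm. The pin runs along the board's y
- heel_left (a point): one end (board x = 90, y = 85, z = 14 mm) of the heel line, the arris between the bottom edge and the back, on which the board stands when it leans back 7 degrees on its kickstand
- heel_right (a point): the other end (board y = -85 mm) of the heel line
- table: the stone cafe table, its top at z = 0
- mug: a white ceramic mug, 82 mm across, 95 mm tall. Origin: centre of its underside. A bystander
- tumbler: a green glass tumbler, 68 mm across, 100 mm tall. Origin: centre of its underside. A bystander
- bead_jar: a small clear jar of beads with a metal lid, 54 mm across, 55 mm tall. Origin: centre of its underside. A bystander
- phone: a grey-green phone lying flat, 150 x 72 x 9 mm. Origin: centre of its underside. A bystander
- pliers: a pair of jewellery pliers lying flat, about 120 x 58 x 10 mm. Origin: centre of its underside. A bystander
- spool: a brass spool of jewellery wire standing on end, 58 mm across, 32 mm tall. Origin: centre of its underside. A bystander

How it is judged:
By the outcome, as a careful person would: the job done as asked, in the order asked, and still so for the second after the job is handed in, while the arm keeps its last pose, push and grip.
It also fails if it takes over 67 s, if anything falls off the work surface, if the arm or the gripper's body presses on something with over 40 N, if the wrist force passes 120 N, or if a joint passes its speed limit or range.

## Robot

A 6-joint arm with a two-finger parallel gripper is mounted at the origin on the work surface. World frame = base frame: x ahead of the robot, y to its left, z up, the work surface at z = 0. Lengths are in m, angles in rad, forces in N, time in s.
With the tool pointing down it reaches from about 0.25 to 0.85 m from the base axis. Payload 12.5 kg.
Tool frame: the origin (TCP) lies midway between the tips of the shut fingers; the grasp point (between the pads) lies 19 mm behind it (pinch_z is the distance from the TCP to the grasp point, in m); z points along the fingers, y is the line along which they close (so a half turn about z gives the same grasp; the last joint's range is limited). The gripper opens to 93 mm and grips with 3 to 60 N. Pads are 15 mm wide; open, the fingers measure 128 mm over their backs; the gripper's body (75 mm by 188 mm) begins 65 mm behind the grasp point.
Start: joints at [1.135, 0.351, 1.652, -0, 1.139, -0.085], TCP at [0.189, 0.517, 0.219] pointing down, gripper open.
Joint ranges: [-2.75, 2.75], [-0.79, 2.1], [0.01, 2.65], [-1.57, 4.71], [0.07, 3.14], [-2.87, 2.87]. Speed limits (rad/s): [2.22, 2.22, 2.79, 3.14, 3.14, 3.14].

## Interface

Orientations are given as a unit quaternion [x, y, z, w].
In Python, from cell import * gives the robot as it stands.
- The arm moves only by the tool carry_out, never from a script. Its arguments are lists of equal length, an entry for each row: "angular": the turn, a rotation vector about the tool's x, y, z in rad, a list of three; "travel": the shift along the tool's x, y, z in cm, a list of three; "fingers": the opening, from 0 (shut) to 1 (fully open). A call has 1 to 20 rows; each row is the pose to reach, as a shift and turn from the pose commanded when the call began, along the tool's axes at that moment; what a row does not reach only later rows make up. A row lasts 1/12 s, in which the tool goes at most 41.7 mm and 7.16 degrees, less where a joint would pass 70% of its speed; a pose out of reach is approached as far as the arm can. A call with a gripper value outside its range is refused whole. The fingers move at their own pace and stop on an object; "newtons" is the grip in N (left out, the last holds). Time passes only in rows, so rows that repeat a pose let the fingers close. It gives the time, the measured TCP pose, the force, the opening and the grip force at its end, in the units of the state.
- read_state(): the state, without advancing time (a new reading comes with each control period).
- capture(name): name is "side" or "top" or "wrist"; returns a dict with "frame" (400x640x3 uint8, blue, green, red), "z_map" (400x640 float32, m along the optical axis (not along the pixel's ray), 0 where there is no reading), "K" (3x3 intrinsics, pixels), "D" ([k1, k2, p1, p2, k3] as OpenCV has them; the pictures are not rectified), "extrinsics" (4x4, takes a point from world to camera coordinates); the wrist camera has in their place "tool_from_camera" (4x4, takes a point from camera to tool coordinates, whose origin is the TCP and whose axes are the flange's). Camera axes: x right, y up, looking along -z (the intrinsics and any distortion apply to the point x, -y, -z); pixel columns grow to the right and rows downward; lengths in m; the calibration is good to about 2 mm. A picture is of the moment at which its call begins: read the wrist's pose just before it.
- close_job(): hands the job in; it is judged then, once.
The state is a dict: "time": time; "qpos": joint angles; "dq": joint speeds; "tau": joint torques, N m; "position": TCP position; "eef_rot": TCP orientation; "force": force on the tool from outside, world axes, zero at the start; "ft_torque": the same for the moment, N m; "grip_width": finger opening in m; "finger_force": force on a finger pad.
Only numpy, scipy, OpenCV 4.12 (cv2) and the standard library are available. Lean on these libraries where they do the work, as an engineer would, in place of code of your own. Each camera call takes 0.05 s, during which the arm holds its last target. There are 200 camera calls.

## Working session

There is one attempt and no reset: what is moved stays moved. The work goes in short steps, Python scripts to look and compute and a tool call to move; the robot and the scene stay as the last step left them, time stands still between calls to the robot, and variables do not carry over. Pictures are saved under pics/ and viewed, at most 10 in all, crops included, and the job is handed in when it is done.

Besides the shell and the picture viewer there is one more tool, called after "Emit:" by a JSON object that holds its "name" and its "arguments". carry_out: Moves the arm, as the interface text tells. Its arguments: {"type":"object","properties":{"angular":{"type":"array"},"travel":{"type":"array"},"fingers":{"type":"array"},"newtons":{"type":"number"}},"required":["angular","travel","fingers"]}

```bash
mkdir -p pics; ls; cat > h.py <<'E'
from cell import *
import numpy as np, cv2
from scipy.spatial.transform import Rotation as R
def cap(n):
    s=read_state(); c=capture(n)
    if n=="wrist":
        T=np.eye(4);T[:3,:3]=R.from_quat(s["eef_rot"]).as_matrix();T[:3,3]=s["position"]
        c["w"]=T@np.array(c["tool_from_camera"])
    else: c["w"]=np.linalg.inv(np.array(c["extrinsics"]))
    return c
def pts(c,uv,depth=None,z=None):
    uv=np.array(uv,float).reshape(-1,1,2)
    n=cv2.undistortPoints(uv,np.array(c["K"]),np.array(c["D"])).reshape(-1,2)
    d=np.c_[n[:,0],-n[:,1],-np.ones(len(n))]@c["w"][:3,:3].T; o=c["w"][:3,3]
    if z is not None: return o+d*((z-o[2])/d[:,2])[:,None]
    return o+d*np.array(depth).reshape(-1,1)
def cloud(c):
    v,u=np.nonzero(c["z_map"]>0)
    return u,v,pts(c,np.c_[u,v],depth=c["z_map"][v,u])
E
python3 - <<'E'
from h import *
s=read_state(); print(s)
a=[]
for n in("top","side"):
    c=cap(n); cv2.imwrite(f"pics/{n}0.png",c["frame"]); print(n,c["w"].round(3),c["K"],c["D"],(c["z_map"]>0).mean())
E
```

```text
pics
{'time': 0.0, 'qpos': array([ 1.13539591e+00,  3.51238666e-01,  1.65241890e+00,  7.77038257e-06,
        1.13911838e+00, -8.46194277e-02]), 'dq': array([ 0.001127  , -0.0015591 ,  0.00058024,  0.00203325, -0.00048168,
        0.00133793]), 'tau': array([ 4.79061782e-04, -4.97318494e+01, -2.85253769e+01,  7.00173411e-02,
        2.56102032e-02, -9.60895295e-05]), 'position': array([0.18883416, 0.51619679, 0.21810208]), 'eef_rot': array([ 1.74494228e-01,  9.84658019e-01, -5.70854831e-04, -1.55516273e-04]), 'force': array([ 0.99409248, -0.90375075,  0.3545445 ]), 'ft_torque': array([ 0.00250392, -0.05261789, -0.00196813]), 'finger_force': 0.0, 'grip_width': 0.09271310092304519}
top [[-0.014  0.992 -0.127  0.48 ]
 [-0.999 -0.01   0.032  0.076]
 [ 0.03   0.127  0.991  1.115]
 [ 0.     0.     0.     1.   ]] [[389.30450976   0.         316.64173956]
 [  0.         389.30450976 199.33354903]
 [  0.           0.           1.        ]] [-0.06318942  0.          0.          0.          0.        ] 0.996109375
side [[ 0.897  0.306 -0.32   0.174]
 [-0.443  0.647 -0.62  -0.732]
 [ 0.017  0.698  0.716  0.995]
 [ 0.     0.     0.     1.   ]] [[465.08587231   0.         320.62152966]
 [  0.         465.08587231 193.09246702]
 [  0.           0.           1.        ]] [-0.10275665  0.          0.          0.          0.        ] 0.9961875
```

View pics/top0.png

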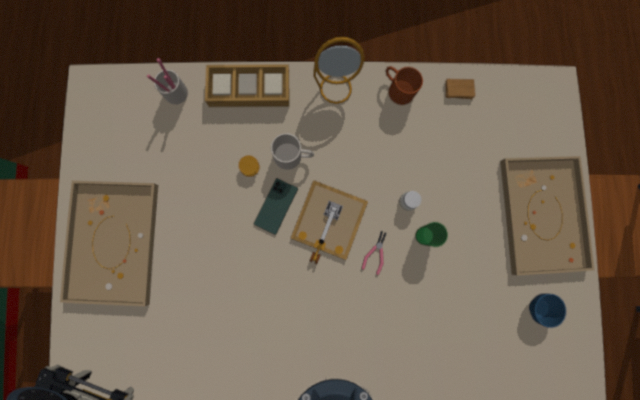

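View pics/side0.png

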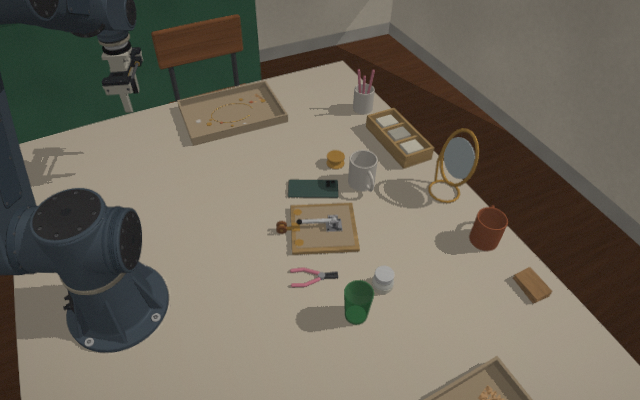

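The top view shows the board centred near (330,221), its hub at (332,209), foot at (321,240) and knob at (316,255). The phone is to its left, with the pliers, jar and tumbler to its right. The side view agrees, with the knob at (282,227).

```bash
python3 - <<'E'
from h import *
for n,(x0,y0,x1,y1) in {"top":(285,170,375,270),"side":(270,190,370,262)}.items():
    c=cap(n); u,v,P=cloud(c)
    m=(u>x0)&(u<x1)&(v>y0)&(v<y1)
    q=P[m]
    print(n,"table z",np.median(P[(np.abs(P[:,2])<.02),2]))
    b=m&(P[:,2]>.008)&(P[:,2]<.025)
    img=np.zeros((400,640),np.uint8); img[v[b],u[b]]=255
    k=max(cv2.findContours(img,0,1)[0],key=cv2.contourArea)
    w=pts(c,k.reshape(-1,2),z=.014)[:,:2].astype(np.float32)*1000
    print(n,"board rect",cv2.minAreaRect(w), "med z",np.median(P[b,2]))
    hi=m&(P[:,2]>.028)&(P[:,2]<.07)
    h=P[hi]; print("high pts",len(h),h.min(0).round(3),h.max(0).round(3))
    hsv=cv2.cvtColor(c["frame"],cv2.COLOR_BGR2HSV)
    mm=np.zeros((400,640),np.uint8);mm[y0:y1,x0:x1]=1
    kn=(mm>0)&(hsv[...,0]<14)&(hsv[...,1]>130)&(hsv[...,2]>40)&(hsv[...,2]<170)
    nn,l,st,ce=cv2.connectedComponentsWithStats(kn.astype(np.uint8))
    for i in range(1,nn):
        if st[i,4]>8: print("brown",st[i],ce[i],pts(c,ce[i],z=.016).round(4))
    cr=cv2.resize(c["frame"][y0:y1,x0:x1],None,fx=5,fy=5,interpolation=cv2.INTER_CUBIC); cv2.imwrite(f"pics/{n}crop.png",cr)
    # object clusters
    ob=(P[:,2]>.005)&(P[:,2]<.2)&(P[:,0]>.2)&(P[:,0]<.8)&(np.abs(P[:,1])<.3)
    img=np.zeros((400,640),np.uint8); img[v[ob],u[ob]]=1
    nn,l,st,ce=cv2.connectedComponentsWithStats(img); lab=l[v,u]
    for i in range(1,nn):
        if st[i,4]>60:
            g=P[ob&(lab==i)]; print(i,st[i],g.min(0).round(3),g.max(0).round(3))
E
```

```text
top table z -0.0001895489094134728
top board rect ((547.2349853515625, 12.769981384277344), (169.76783752441406, 214.31715393066406), 67.99061584472656) med z 0.01398978164832232
high pts 245 [ 0.445 -0.021  0.028] [0.604 0.062 0.048]
brown [311 253   3   8  10] [311.8 256.7] [[0.4591 0.0568 0.016 ]]
brown [316 255   4   8   9] [317.55555556 258.22222222] [[0.4546 0.0407 0.016 ]]
1 [271 133  43  37 734] [0.711 0.051 0.005] [0.793 0.165 0.099]
15 [238 155  21  22 328] [0.692 0.209 0.005] [0.748 0.264 0.038]
33 [ 253  178   45   57 1215] [0.524 0.097 0.005] [0.685 0.223 0.016]
34 [ 290  180   78   85 3858] [ 0.439 -0.104  0.005] [0.677 0.118 0.048]
38 [399 191  23  20 347] [ 0.587 -0.249  0.005] [ 0.639 -0.197  0.059]
51 [416 222  31  26 539] [ 0.48  -0.299  0.005] [ 0.547 -0.236  0.105]
56 [361 232  26  44 250] [ 0.405 -0.156  0.005] [ 0.526 -0.082  0.016]
side table z -0.0011079970866919586
side board rect ((543.9401245117188, 6.644660949707031), (172.12379455566406, 219.66603088378906), 67.97464752197266) med z 0.012675725548852657
high pts 260 [ 0.449 -0.025  0.028] [0.603 0.056 0.045]
brown [277 222  10  11  65] [281.53846154 226.90769231] [[0.4579 0.0459 0.016 ]]
1 [327 151  18  16 206] [0.691 0.201 0.005] [0.749 0.259 0.036]
2 [ 348  150   30   42 1010] [0.71  0.044 0.005] [0.793 0.163 0.097]
6 [288 180  50  18 656] [0.526 0.09  0.005] [0.685 0.216 0.014]
8 [ 276  203   84   51 3231] [ 0.439 -0.108  0.005] [0.676 0.113 0.045]
22 [ 344  265   51   59 1460] [ 0.481 -0.3    0.005] [ 0.639 -0.202  0.104]
23 [290 267  48  20 309] [ 0.406 -0.159  0.005] [ 0.529 -0.085  0.014]
```

Emit:
{"name": "carry_out", "arguments": {"angular": [[0, 0, 0.033], [0, 0, 0.033], [0, 0, 0.033], [0, 0, 0.033], [0, 0, 0.033], [0, 0, 0.033], [0, 0, 0.033], [0, 0, 0.033], [0, 0, 0.033], [0, 0, 0.033], [0, 0, 0.033], [0, 0, 0.033], [0, 0, 0.033], [0, 0, 0.033], [0, 0, 0.033], [0, 0, 0.033], [0, 0, 0.033], [0, 0, 0.033]], "travel": [[-3, -2.3, -0.2], [-6, -4.6, -0.4], [-9, -6.9, -0.6], [-12, -9.1, -0.8], [-15, -11.4, -1], [-18, -13.7, -1.2], [-21, -16, -1.4], [-24, -18.3, -1.6], [-27, -20.6, -1.8], [-30, -22.8, -2], [-33, -25.1, -2.2], [-36, -27.4, -2.4], [-39, -29.7, -2.6], [-42, -32, -2.8], [-44, -33.5, -3], [-46.1, -35.1, -3], [-46.1, -35.1, -3], [-46.1, -35.1, -3]], "fingers": [1, 1, 1, 1, 1, 1, 1, 1, 1, 1, 1, 1, 1, 1, 1, 1, 1, 1]}}

```text
time: 1.7
position: [0.5014, 0.0277, 0.2483]
eef_rot: [0.192, 0.981, -0.0, -0.0]
force: [0.0, 0.2, 0.7]
grip_width: 0.093
finger_force: 0.0
```

```bash
python3 - <<'E'
from h import *
s=read_state(); print(s["position"],s["eef_rot"],s["force"],s["qpos"].round(3),s["time"])
c=cap("wrist"); cv2.imwrite("pics/w1.png",c["frame"]); print(c["w"].round(3),np.array(c["tool_from_camera"]).round(4),c["K"],c["D"])
np.savez("w1.npz",frame=c["frame"],z_map=c["z_map"],K=c["K"],D=c["D"],w=c["w"])
E
```

```text
[0.50141716 0.02766217 0.24829864] [ 1.91707205e-01  9.81452108e-01 -1.27040759e-06 -3.26796881e-04] [0.04550844 0.1525672  0.65469917] [-0.038  0.233  1.736  0.     1.174 -1.223] 1.7
[[ 0.378 -0.9   -0.219  0.441]
 [ 0.926  0.367  0.091  0.051]
 [-0.002 -0.237  0.971  0.415]
 [ 0.     0.     0.     1.   ]] [[-0.0016  0.9713  0.2378  0.0651]
 [ 1.      0.0012  0.0017 -0.0011]
 [ 0.0014  0.2378 -0.9713 -0.1666]
 [ 0.      0.      0.      1.    ]] [[292.7398652    0.         319.07089955]
 [  0.         292.7398652  194.37946686]
 [  0.           0.           1.        ]] [-0.05007973  0.          0.          0.          0.        ]
```

View pics/w1.png

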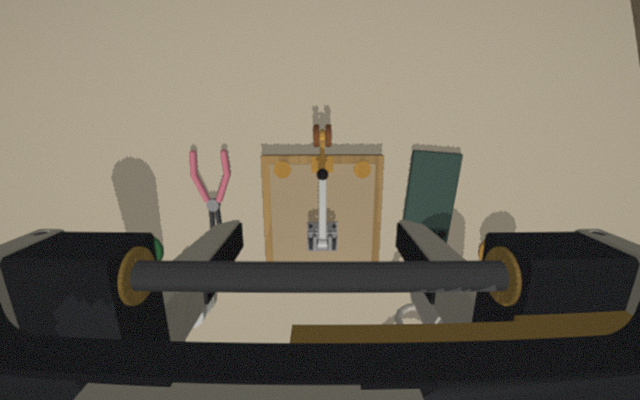

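The wrist view shows the knob at (322,135), the black foot ball at (322,174), the hub at (322,236), and the board's top edge spanning columns 262 to 383.

```bash
python3 - <<'E'
from h import *
c=dict(np.load("w1.npz")); f=c["frame"].astype(int); hsv=cv2.cvtColor(c["frame"],cv2.COLOR_BGR2HSV)
def cen(m,x0,y0,x1,y1):
    k=np.zeros(m.shape,bool);k[y0:y1,x0:x1]=1; v,u=np.nonzero(m&k); return np.array([u.mean(),v.mean()]),len(u),(u.min(),u.max(),v.min(),v.max())
b=cen(f.sum(2)<110,310,163,335,185); print("ball",b,pts(c,b[0],z=.036).round(4))
k=cen((hsv[...,1]>110)&(hsv[...,0]<15)&(hsv[...,2]>30),305,118,340,153); print("knob",k,pts(c,k[0],z=.022).round(4))
u,v,P=cloud(c)
m=(u>240)&(u<400)&(v>100)&(v<225)
e=m&(P[:,2]>.009)&(P[:,2]<.02)&(v>156)
# board lateral edges per row -> lines ; top edge
L=[];Rr=[]
for r in range(165,220):
    g=u[e&(v==r)]
    if len(g)>50: L.append((g.min(),r));Rr.append((g.max()+1,r))
for nm,q in(("L",L),("R",Rr)):
    w=pts(c,q,z=.014)[:,:2]; l=cv2.fitLine(w.astype(np.float32),cv2.DIST_HUBER,0,1e-4,1e-4).ravel(); print(nm,l.round(4),np.degrees(np.arctan(l[1]/l[0])))
t=[(cc,v[m&(u==cc)&(P[:,2]>.009)&(P[:,2]<.02)].min()) for cc in list(range(268,310))+list(range(338,378))]
w=pts(c,t,z=.014)[:,:2]; l=cv2.fitLine(w.astype(np.float32),cv2.DIST_HUBER,0,1e-4,1e-4).ravel(); print("top",l.round(4),np.degrees(np.arctan2(l[1],l[0])))
h=m&(P[:,2]>.024)&(P[:,2]<.07)&(v>160); print("high",np.median(P[h],0).round(4),P[h].max(0)); kk=m&(P[:,2]>.024)&(v<152); print("knob hi",P[kk].min(0).round(4),P[kk].max(0).round(4))
E
```

```text
ball (array([322.01515152, 173.62121212]), 66, (np.int64(318), np.int64(326), np.int64(169), np.int64(178))) [[0.5018 0.0298 0.036 ]]
knob (array([321.865, 135.685]), 200, (np.int64(314), np.int64(330), np.int64(125), np.int64(146))) [[0.457  0.0479 0.022 ]]
L [ 0.9286 -0.3712  0.4982 -0.059 ] -21.788162
R [ 0.928  -0.3726  0.5615  0.097 ] -21.876814
top [0.3775 0.926  0.4804 0.0357] 67.82069
high [0.5273 0.0201 0.0406] [0.566852  0.0379129 0.045218 ]
knob hi [0.4408 0.0337 0.024 ] [0.4727 0.0636 0.0334]
```

Emit:
{"name": "carry_out", "arguments": {"angular": [[0, 0, 0], [0, 0, 0], [0, 0, 0], [0, 0, 0], [0, 0, 0], [0, 0, 0], [0, 0, 0], [0, 0, 0], [0, 0, 0], [0, 0, 0], [0, 0, 0], [0, 0, 0], [0, 0, 0], [0, 0, 0], [0, 0, 0], [0, 0, 0], [0, 0, 0], [0, 0, 0], [0, 0, 0], [0, 0, 0]], "travel": [[0, 0.2, 3], [0, 0.2, 6], [0, 0.2, 9], [0, 0.2, 12], [0, 0.2, 15], [0, 0.2, 18], [0, 0.2, 20], [0, 0.2, 21.5], [0, 0.2, 22.4], [0, 0.2, 22.8], [0, 0.2, 22.8], [0, 0.2, 22.8], [0, 0.2, 22.8], [0, 0.2, 22.8], [0, 0.2, 22.8], [0, 0.2, 22.8], [0, 0.2, 22.8], [0, 0.2, 22.8], [0, 0.2, 22.8], [0, 0.2, 22.8]], "fingers": [0.5, 0.5, 0.5, 0.5, 0.5, 0.5, 0.5, 0.5, 0.5, 0.5, 0.5, 0.4, 0.3, 0.2, 0.1, 0.1, 0.1, 0.1, 0.1, 0.1], "newtons": 8}}

```text
time: 3.42
position: [0.5022, 0.0303, 0.0208]
eef_rot: [0.191, 0.982, 0.0, 0.0]
force: [0.3, 1.2, 3.1]
grip_width: 0.0152
finger_force: 8.0
```

Emit:
{"name": "carry_out", "arguments": {"angular": [[0, 0, 0], [0, 0, 0], [0, 0, 0], [0, 0, 0], [0, 0, 0], [0, 0, 0], [0, 0, 0], [0, 0, 0], [0, 0, 0], [0, 0, 0], [0, 0, 0], [0, 0, 0], [0, 0, 0], [0, 0, 0], [0, 0, 0], [0, 0, 0], [0, 0, 0], [0, 0, 0], [0, 0, 0], [0, 0, 0]], "travel": [[-0.05, 0, -0.95], [-0.19, 0, -1.89], [-0.42, 0, -2.81], [-0.75, 0, -3.7], [-1.16, 0, -4.55], [-1.66, 0, -5.36], [-2.23, 0, -6.12], [-2.88, 0, -6.82], [-3.59, 0, -7.44], [-4.37, 0, -7.99], [-5.19, 0, -8.47], [-6.06, 0, -8.85], [-6.96, 0, -9.15], [-7.89, 0, -9.36], [-8.83, 0, -9.48], [-9.78, 0, -9.5], [-10.72, 0, -9.42], [-11.66, 0, -9.25], [-12.57, 0, -8.99], [-13.45, 0, -8.64]], "fingers": [0.1, 0.1, 0.1, 0.1, 0.1, 0.1, 0.1, 0.1, 0.1, 0.1, 0.1, 0.1, 0.1, 0.1, 0.1, 0.1, 0.1, 0.1, 0.1, 0.1]}}

```text
time: 5.08
position: [0.6281, -0.0206, 0.1069]
eef_rot: [0.191, 0.982, -0.0, 0.001]
force: [2.6, 1.6, 4.1]
grip_width: 0.015
finger_force: 8.0
```

```bash
python3 - <<'E'
from h import *
s=read_state(); print(s["position"],s["force"],s["grip_width"],s["finger_force"],s["time"])
c=cap("side"); cv2.imwrite("pics/s2.png",cv2.resize(c["frame"][140:300,220:420],None,fx=3,fy=3))
E
```

```text
[ 0.62809409 -0.02056863  0.1069442 ] [2.55284288 1.55144948 4.05803231] 0.015038195099185536 7.999759018421173 5.0833
```

View pics/s2.png

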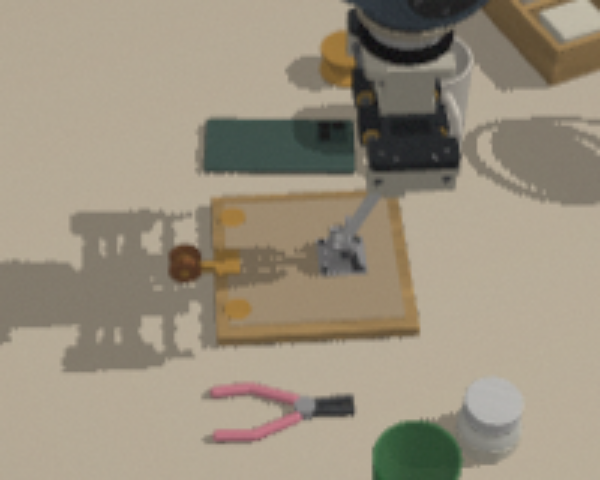

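Emit:
{"name": "carry_out", "arguments": {"angular": [[0, 0, 0], [0, 0, 0], [0, 0, 0], [0, 0, 0], [0, 0, 0], [0, 0, 0], [0, 0, 0], [0, 0, 0], [0, 0, 0], [0, 0, 0], [0, 0, 0], [0, 0, 0], [0, 0, 0], [0, 0, 0], [0, 0, 0], [0, 0, 0], [0, 0, 0], [0, 0, 0]], "travel": [[-0.26, 0, 0.12], [-0.26, 0, 0.12], [-0.26, 0, 0.12], [-0.26, 0, 0.12], [-0.26, 0, 0.12], [-0.26, 0, -2], [-0.26, 0, -4], [-0.26, 0, -7], [-0.26, 0, -10], [2, 0, -12], [5, 0, -14], [8, 0, -14], [11, 0, -14], [13, 0, -14], [15, 0, -14], [16, 0, -14], [16, 0, -14], [16, 0, -14]], "fingers": [0.1, 0.15, 0.4, 0.5, 0.5, 0.5, 0.5, 0.5, 0.5, 0.6, 0.6, 0.6, 0.6, 0.6, 0.6, 0.6, 0.6, 0.6]}}

```text
time: 6.63
position: [0.4788, 0.0397, 0.2471]
eef_rot: [0.191, 0.982, -0.0, 0.0]
force: [0.1, 0.2, 0.7]
grip_width: 0.0558
finger_force: 0.0
```

```bash
python3 - <<'E'
from h import *
s=read_state(); print(s["position"],s["eef_rot"],s["force"],s["time"])
c=cap("wrist"); np.savez("w2.npz",frame=c["frame"],z_map=c["z_map"],K=c["K"],D=c["D"],w=c["w"])
cv2.imwrite("pics/w2.png",c["frame"][80:330,180:480].repeat(2,0).repeat(2,1))
hsv=cv2.cvtColor(c["frame"],cv2.COLOR_BGR2HSV)
k=np.zeros(hsv.shape[:2],bool);k[60:190,280:360]=1
k&=(hsv[...,1]>110)&(hsv[...,0]<15)&(hsv[...,2]>30)
n,l,st,ce=cv2.connectedComponentsWithStats(k.astype(np.uint8))
for i in range(1,n):
    if st[i,4]>20: print(st[i],ce[i],pts(c,ce[i],z=.022).round(4))
u,v,P=cloud(c); m=(u>280)&(u<370)&(P[:,2]>.06)&(P[:,2]<.16)&(v<300); h=P[m]
X=np.array([.9272,-.3746]);print(len(h),np.c_[h[:,:2]@X,h[:,:2]@[.3746,.9272],h[:,2],u[m],v[m]][::max(1,len(h)//15)].round(3))
c=cap("top");u,v,P=cloud(c); m=(u>285)&(u<375)&(v>170)&(v<270)&(P[:,2]>.05)&(P[:,2]<.15);h=P[m]; print(np.c_[h[:,:2]@X,h[:,:2]@[.3746,.9272],h[:,2],u[m],v[m]][:12].round(3))
E
```

```text
[0.47877783 0.03974404 0.24714248] [ 1.90558616e-01  9.81675805e-01 -5.99623639e-05  1.53847088e-04] [0.10512413 0.24952448 0.71365407] 6.6333
[311 144   5  21  91] [312.8021978  154.62637363] [[0.453  0.0393 0.022 ]]
[322 144   6  21  90] [324.58888889 154.64444444] [[0.4589 0.0539 0.022 ]]
56 [[5.71e-01 2.11e-01 8.90e-02 3.16e+02 2.93e+02]
 [5.70e-01 2.14e-01 9.10e-02 3.19e+02 2.93e+02]
 [5.70e-01 2.18e-01 9.10e-02 3.22e+02 2.93e+02]
 [5.71e-01 2.12e-01 9.10e-02 3.17e+02 2.94e+02]
 [5.70e-01 2.16e-01 9.20e-02 3.20e+02 2.94e+02]
 [5.71e-01 2.19e-01 9.00e-02 3.23e+02 2.94e+02]
 [5.72e-01 2.13e-01 9.20e-02 3.18e+02 2.95e+02]
 [5.71e-01 2.17e-01 9.30e-02 3.21e+02 2.95e+02]
 [5.72e-01 2.11e-01 9.30e-02 3.16e+02 2.96e+02]
 [5.72e-01 2.14e-01 9.30e-02 3.19e+02 2.96e+02]
 [5.71e-01 2.18e-01 9.40e-02 3.22e+02 2.96e+02]
 [5.73e-01 2.12e-01 9.50e-02 3.17e+02 2.97e+02]
 [5.73e-01 2.16e-01 9.50e-02 3.20e+02 2.97e+02]
 [5.73e-01 2.19e-01 9.50e-02 3.23e+02 2.97e+02]
 [5.72e-01 2.13e-01 9.80e-02 3.18e+02 2.98e+02]
 [5.73e-01 2.17e-01 9.70e-02 3.21e+02 2.98e+02]
 [5.74e-01 2.11e-01 9.80e-02 3.16e+02 2.99e+02]
 [5.73e-01 2.14e-01 9.80e-02 3.19e+02 2.99e+02]
 [5.74e-01 2.18e-01 9.70e-02 3.22e+02 2.99e+02]]
[[5.93e-01 2.20e-01 1.29e-01 3.41e+02 1.89e+02]
 [5.95e-01 2.17e-01 1.26e-01 3.42e+02 1.89e+02]
 [5.96e-01 2.15e-01 1.24e-01 3.43e+02 1.89e+02]
 [5.91e-01 2.21e-01 1.24e-01 3.40e+02 1.90e+02]
 [5.91e-01 2.19e-01 1.30e-01 3.41e+02 1.90e+02]
 [5.92e-01 2.16e-01 1.28e-01 3.42e+02 1.90e+02]
 [5.93e-01 2.14e-01 1.28e-01 3.43e+02 1.90e+02]
 [5.94e-01 2.12e-01 1.25e-01 3.44e+02 1.90e+02]
 [5.87e-01 2.23e-01 1.26e-01 3.39e+02 1.91e+02]
 [5.88e-01 2.20e-01 1.26e-01 3.40e+02 1.91e+02]
 [5.88e-01 2.18e-01 1.31e-01 3.41e+02 1.91e+02]
 [5.89e-01 2.16e-01 1.29e-01 3.42e+02 1.91e+02]]
```

View pics/w2.png

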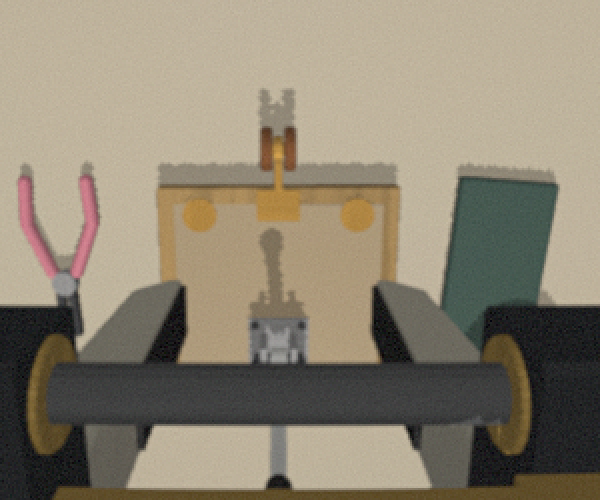

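The kickstand is over, with its foot at board x ≈ 68 mm and z ≈ 0.125, which matches the stop. The knob's two buttons are at crop (266,149) and (290,149), clear to grip.

Emit:
{"name": "carry_out", "arguments": {"angular": [[0, 0, 0], [0, 0, 0], [0, 0, 0], [0, 0, 0], [0, 0, 0], [0, 0, 0], [0, 0, 0], [0, 0, 0], [0, 0, 0], [0, 0, 0], [0, 0, 0], [0, 0, 0], [0, 0, 0], [0, 0, 0], [0, 0, 0], [0, 0, 0], [0, 0, 0], [0, 0, 0]], "travel": [[1, -0.14, 3], [2, -0.14, 6], [3, -0.14, 9], [3.36, -0.14, 12], [3.36, -0.14, 15], [3.36, -0.14, 18], [3.36, -0.14, 20.5], [3.36, -0.14, 22.5], [3.36, -0.14, 23.6], [3.36, -0.14, 24.2], [3.36, -0.14, 24.2], [3.36, -0.14, 24.2], [3.36, -0.14, 24.2], [3.36, -0.14, 24.2], [3.36, -0.14, 24.2], [3.36, -0.14, 24.2], [3.36, -0.14, 24.2], [3.36, -0.14, 24.2]], "fingers": [0.6, 0.6, 0.6, 0.6, 0.6, 0.6, 0.6, 0.6, 0.6, 0.6, 0.6, 0.5, 0.4, 0.35, 0.3, 0.25, 0.2, 0.2], "newtons": 20}}

```text
time: 8.23
position: [0.447, 0.0512, 0.0054]
eef_rot: [0.191, 0.982, 0.0, 0.0]
force: [-0.2, 1.2, 5.3]
grip_width: 0.0238
finger_force: 20.0
```

The TCP ended 10 mm short of the knob's centre because of my arithmetic slip. I'll regrip centred.

Emit:
{"name": "carry_out", "arguments": {"angular": [[0, 0, 0], [0, 0, 0], [0, 0, 0], [0, 0, 0], [0, 0, 0], [0, 0, 0], [0, 0, 0], [0, 0, 0], [0, 0, 0], [0, 0, 0], [0, 0, 0], [0, 0, 0]], "travel": [[0, 0, 0], [0, 0, 0], [0, 0, 0], [-0.5, 0, 0], [-1, 0, 0], [-1, 0, 0], [-1, 0, 0], [-1, 0, 0], [-1, 0, 0], [-1, 0, 0], [-1, 0, 0], [-1, 0, 0]], "fingers": [0.35, 0.45, 0.45, 0.45, 0.45, 0.45, 0.35, 0.3, 0.25, 0.2, 0.2, 0.2], "newtons": 20}}

```text
time: 9.23
position: [0.4558, 0.0474, 0.005]
eef_rot: [0.191, 0.982, -0.0, -0.0]
force: [0.7, -0.3, -0.4]
grip_width: 0.0236
finger_force: 20.0
```

```bash
python3 - <<'E'
from h import *
s=read_state(); print(s["position"],s["eef_rot"],s["force"],s["grip_width"])
p=s["position"]; print("X",p[0]*.9272-p[1]*.3746,"Y",p[0]*.3746+p[1]*.9272)
c=cap("side"); u,v,P=cloud(c); m=(u>270)&(u<370)&(v>190)&(v<262); b=m&(P[:,2]>.008)&(P[:,2]<.025)
h=P[m&(P[:,2]>.1)&(P[:,2]<.14)]; print("foot?",len(h))
X=np.array([.9272,-.3746])
# bottom (far) edge and side edges of board, averaged over both fixed cameras
for n,(x0,y0,x1,y1) in {"top":(285,170,375,270),"side":(270,190,370,262)}.items():
    c=cap(n); u,v,P=cloud(c); m=(u>x0)&(u<x1)&(v>y0)&(v<y1)&(P[:,2]>.008)&(P[:,2]<.02); q=P[m][:,:2]; a=q@X; w=q@[.3746,.9272]
    print(n,"far edge",np.percentile(a,[98,99.5]),"Y",np.percentile(w[(a>.45)&(a<.6)],[.5,99.5]))
E
```

```text
[0.45581942 0.04741271 0.00499146] [ 1.90628266e-01  9.81662287e-01 -5.28563028e-05 -1.25509486e-04] [ 0.70865737 -0.29716029 -0.37537551] 0.023594064880640277
X 0.4048749636735389 Y 0.214711014482061
foot? 659
top far edge [0.60640285 0.6090161 ] Y [0.07441511 0.35887613]
side far edge [0.60816467 0.61081896] Y [0.12738233 0.35049186]
```

Emit:
{"name": "carry_out", "arguments": {"angular": [[0, 0, 0], [0, 0, 0], [0, 0, 0], [0, 0, 0], [0, 0, 0], [0, 0, 0], [0, 0, 0], [0, 0, 0], [0, 0, 0], [0, 0, 0], [0, 0, 0], [0, 0, 0], [0, 0, 0], [0, 0, 0], [0, 0, 0], [0, 0, 0], [0, 0, 0], [0, 0, 0], [0, 0, 0], [0, 0, 0]], "travel": [[-0.11, 0, -1.08], [-0.28, 0, -2.14], [-0.5, 0, -3.2], [-0.78, 0, -4.25], [-1.12, 0, -5.28], [-1.5, 0, -6.29], [-1.94, 0, -7.28], [-2.43, 0, -8.24], [-2.97, 0, -9.18], [-3.56, 0, -10.08], [-4.19, 0, -10.96], [-4.87, 0, -11.8], [-5.6, 0, -12.61], [-6.36, 0, -13.37], [-7.16, 0, -14.1], [-8, 0, -14.78], [-8.88, 0, -15.41], [-9.78, 0, -16], [-10.72, 0, -16.55], [-11.68, 0, -17.04]], "fingers": [0.2, 0.2, 0.2, 0.2, 0.2, 0.2, 0.2, 0.2, 0.2, 0.2, 0.2, 0.2, 0.2, 0.2, 0.2, 0.2, 0.2, 0.2, 0.2, 0.2]}}

```text
time: 11.05
position: [0.5652, 0.0034, 0.1761]
eef_rot: [0.191, 0.982, 0.0, 0.0]
force: [-0.5, 0.3, -1.5]
grip_width: 0.0238
finger_force: 20.0
```

```bash
python3 - <<'E'
from h import *
s=read_state(); p=s["position"]; print(p,s["eef_rot"],s["force"],s["ft_torque"],s["grip_width"],s["time"]); print("X",p[0]*.9272-p[1]*.3746,"Y",p[0]*.3746+p[1]*.9272)
c=cap("side"); cv2.imwrite("pics/s3.png",cv2.resize(c["frame"][110:270,250:450],None,fx=3,fy=3))
E
```

```text
[0.56522449 0.00336228 0.1760991 ] [1.90751372e-01 9.81638342e-01 9.52862699e-05 2.66336342e-04] [-0.47828841  0.27527285 -1.45747629] [ 0.22356599 -0.12691107  0.08698148] 0.023795024859213552 11.05
X 0.5228166375943925 Y 0.2148506001214833
```

View pics/s3.png

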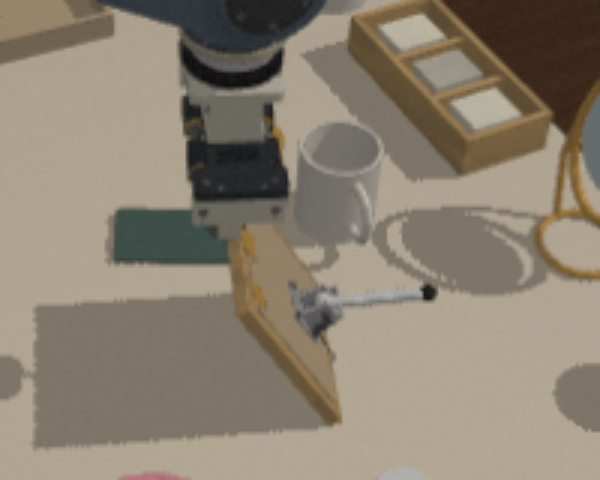

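The side view shows the board raised about 60° on its bottom edge, with the leg still straight out at its stop and the foot at crop (428,292). Next I continue through vertical to about 5° of lean.

Emit:
{"name": "carry_out", "arguments": {"angular": [[0, 0, 0], [0, 0, 0], [0, 0, 0], [0, 0, 0], [0, 0, 0], [0, 0, 0], [0, 0, 0], [0, 0, 0], [0, 0, 0], [0, 0, 0], [0, 0, 0], [0, 0, 0], [0, 0, 0], [0, 0, 0], [0, 0, 0], [0, 0, 0]], "travel": [[-0.99, 0, -0.44], [-2, 0, -0.83], [-3.03, 0, -1.16], [-4.07, 0, -1.44], [-5.13, 0, -1.67], [-6.2, 0, -1.84], [-7.28, 0, -1.95], [-8.36, 0, -2.01], [-9.44, 0, -2.01], [-10.1, 0, -1.99], [-10.52, 0, -1.96], [-11.24, 0, -1.94], [-11.96, 0, -1.9], [-12.32, 0, -1.86], [-12.32, 0, -1.86], [-12.32, 0, -1.86]], "fingers": [0.2, 0.2, 0.2, 0.2, 0.2, 0.2, 0.2, 0.2, 0.2, 0.2, 0.2, 0.2, 0.2, 0.2, 0.2, 0.2]}}

```text
time: 12.43
position: [0.6786, -0.0424, 0.1941]
eef_rot: [0.191, 0.982, 0.0, 0.0]
force: [0.9, 1.6, 2.0]
grip_width: 0.0236
finger_force: 20.0
```

```bash
cat > m.py <<'E'
from h import *
def meas(N=6):
    X=np.array([.9272,-.3746]);Y=np.array([.3746,.9272])
    F=[];Z=[]
    for i in range(N):
        c=cap("side"); s=read_state(); F.append(np.r_[s["force"],s["ft_torque"]]); Z.append(c["z_map"])
    F=np.array(F); f=F.mean(0); print("t",s["time"],"F X,Y,Z",round(f[:2]@X,2),round(f[:2]@Y,2),round(f[2],2),"T",f[3:].round(3),"sd",F.std(0).round(2),"w",s["grip_width"],s["finger_force"])
    p=s["position"]; print("TCP X",round(p[:2]@X,4),"Y",round(p[:2]@Y,4),"z",round(p[2],4))
    Z=np.array(Z); c["z_map"]=np.where((Z>0).all(0),np.median(Z,0),0)
    u,v,P=cloud(c); A=np.c_[P[:,:2]@X,P[:,:2]@Y,P[:,2]]
    # dark ball
    g=c["frame"].sum(2)[v,u]
    b=(A[:,0]>.64)&(A[:,0]<.80)&(A[:,1]>.18)&(A[:,1]<.25)&(A[:,2]>.003)&(A[:,2]<.04)&(g<150)
    if b.any():
        uv=np.array([u[b].mean(),v[b].mean()]); print("ball px",uv.round(2),b.sum(),"pts med",np.median(A[b],0).round(4),"zmax",A[b,2].max().round(4))
    # leg bar points
    l=(A[:,0]>.66)&(A[:,0]<.75)&(np.abs(A[:,1]-.215)<.015)&(A[:,2]>.012)&(A[:,2]<.07)&(g>250)
    if l.sum()>10:
        k=np.polyfit(A[l,0],A[l,2],1); print("leg slope deg",np.degrees(np.arctan(k[0])).round(2),l.sum())
    # back plane
    q=(A[:,0]>.59)&(A[:,0]<.67)&(np.abs(A[:,1]-.215)<.075)&(np.abs(A[:,1]-.215)>.03)&(A[:,2]>.02)&(A[:,2]<.17)
    M=np.c_[A[q,2],A[q,1]-.215,np.ones(q.sum())]; w=np.ones(q.sum(),bool)
    for _ in range(6):
        k=np.linalg.lstsq(M[w],A[q,0][w],rcond=None)[0]; r=A[q,0]-M@k; w=np.abs(r)<.004
    print("back: lean deg",np.degrees(np.arctan(k[0])).round(2),"yaw",np.degrees(np.arctan(k[1])).round(2),"X at z=0",k[2].round(4),w.sum(),q.sum())
    return c
E
python3 - <<'E'
from m import *
c=meas(); cv2.imwrite("pics/s4.png",cv2.resize(c["frame"][90:250,270:470],None,fx=3,fy=3))
E
```

```text
t 12.7333 F X,Y,Z 0.22 2.44 1.4 T [ 0.445 -0.233 -0.006] sd [0.75 0.36 0.78 0.03 0.03 0.02] w 0.02399420797245994 19.98704105615616
TCP X 0.6449 Y 0.2149 z 0.1941
ball px [399.12 223.38] 8 pts med [0.734  0.209  0.0143] zmax 0.0173
leg slope deg -29.98 100
back: lean deg 5.21 yaw -0.19 X at z=0 0.6115 411 411
```

View pics/s4.png

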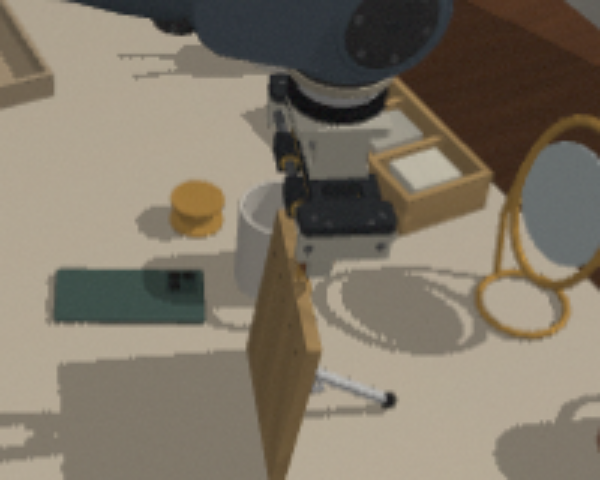

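The side view shows the board standing on its bottom edge with the leg out behind it, the foot at crop (389,400) just above the table, and nothing else disturbed. The lean is about 5.2° (7° needed) and the leg slope is −30°, which agrees with the leg being at its stop. I'll ease back in small steps.

Emit:
{"name": "carry_out", "arguments": {"angular": [[0, 0, 0], [0, 0, 0], [0, 0, 0], [0, 0, 0], [0, 0, 0], [0, 0, 0]], "travel": [[-0.12, 0.02, 0.01], [-0.24, 0.03, 0.02], [-0.35, 0.05, 0.03], [-0.45, 0.05, 0.05], [-0.45, 0.05, 0.05], [-0.45, 0.05, 0.05]], "fingers": [0.2, 0.2, 0.2, 0.2, 0.2, 0.2]}}

```text
time: 13.23
position: [0.6829, -0.0438, 0.1935]
eef_rot: [0.191, 0.982, -0.0, -0.0]
force: [0.9, 1.4, 1.3]
grip_width: 0.0237
finger_force: 20.0
```

```bash
python3 -c "
from m import *
meas(10)"
```

```text
t 13.7333 F X,Y,Z 0.68 1.38 0.31 T [ 0.261 -0.167 -0.009] sd [0.41 0.5  0.51 0.03 0.03 0.03] w 0.02371130456015302 19.98528689146042
TCP X 0.6495 Y 0.2153 z 0.1935
ball px [399.25 223.62] 8 pts med [0.7342 0.2088 0.0131] zmax 0.0162
leg slope deg -29.08 96
back: lean deg 6.5 yaw -0.2 X at z=0 0.6116 441 441
```

Emit:
{"name": "carry_out", "arguments": {"angular": [[0, 0, 0], [0, 0, 0], [0, 0, 0], [0, 0, 0]], "travel": [[-0.05, 0.03, 0], [-0.1, 0.06, 0.01], [-0.1, 0.06, 0.01], [-0.1, 0.06, 0.01]], "fingers": [0.2, 0.2, 0.2, 0.2]}}

```text
time: 14.07
position: [0.684, -0.0437, 0.1933]
eef_rot: [0.191, 0.982, -0.0, -0.0]
force: [-0.2, -0.7, -0.2]
grip_width: 0.0237
finger_force: 20.0
```

```bash
sed -i 's/    p=s\["position"\]; print/    print("T about Y",round(f[3:5]@Y,4),"about X",round(f[3:5]@X,4)); p=s["position"]; print/' m.py; python3 -c "
from m import *
meas(12)"
```

```text
t 14.6667 F X,Y,Z 0.22 -0.65 -0.91 T [-0.137  0.023  0.016] sd [0.41 0.61 0.51 0.03 0.03 0.03] w 0.024077963919576707 19.98525470495224
T about Y -0.0297 about X -0.1362
TCP X 0.6505 Y 0.2158 z 0.1934
ball px [399.25 223.88] 8 pts med [0.7343 0.2078 0.0124] zmax 0.0155
leg slope deg -28.63 93
back: lean deg 6.77 yaw -0.25 X at z=0 0.6116 440 440
```

Emit:
{"name": "carry_out", "arguments": {"angular": [[0, 0, 0], [0, 0, 0], [0, 0, 0], [0, 0, 0]], "travel": [[-0.03, -0.01, 0.02], [-0.05, -0.02, 0.04], [-0.05, -0.02, 0.04], [-0.05, -0.02, 0.04]], "fingers": [0.2, 0.2, 0.2, 0.2]}}

```text
time: 15.0
position: [0.6845, -0.0439, 0.1932]
eef_rot: [0.191, 0.982, 0.0, 0.0]
force: [0.4, -0.4, 0.0]
grip_width: 0.0238
finger_force: 20.0
```

```bash
cat >> m.py <<'E'
def ball(c):
    g=c["frame"].astype(float).sum(2)[214:234,388:412]; w=np.clip(330-g,0,None); vv,uu=np.mgrid[214:234,388:412]
    w=cv2.GaussianBlur(w,(3,3),0); w[g>300]=0
    print("ball wc",(w*uu).sum()/w.sum(),(w*vv).sum()/w.sum(),w.sum())
def proj(c,X,Y,z):
    p=np.array([X*.9272+Y*.3746,-X*.3746+Y*.9272,z]); q=np.linalg.inv(c["w"])@np.r_[p,1]; q=q[:3]*[1,-1,-1]
    return cv2.projectPoints(q.reshape(1,3),np.zeros(3),np.zeros(3),np.array(c["K"]),np.array(c["D"]))[0].ravel()
E
python3 -c "
from m import *
c=meas(12); ball(c)
np.savez('s5.npz',frame=c['frame'],z_map=c['z_map'],K=c['K'],D=c['D'],w=c['w'])
print('foot on table at stop',proj(c,.7345,.2150,.008),'hinge',proj(c,.6549,.215,.0589),'table pt under heel right end',proj(c,.6255,.130,0),proj(c,.6115,.130,.0015))
cv2.imwrite('pics/s5.png',cv2.resize(c['frame'][190:245,335:415],None,fx=9,fy=9,interpolation=cv2.INTER_CUBIC))"
```

```text
t 15.6 F X,Y,Z 0.55 -0.64 1.78 T [-0.155 -0.035  0.018] sd [0.58 0.43 0.76 0.03 0.02 0.03] w 0.023680094480066253 19.985538125038147
T about Y -0.0903 about X -0.1305
TCP X 0.6511 Y 0.2157 z 0.1932
ball px [399.25 223.88] 8 pts med [0.7344 0.2087 0.0112] zmax 0.0155
leg slope deg -30.01 90
back: lean deg 6.99 yaw -0.23 X at z=0 0.6115 443 443
ball wc 399.25535023195016 224.1533946741164 2438.5625
foot on table at stop [398.50582607 223.06890473] hinge [372.30505886 212.23494562] table pt under heel right end [364.06573895 251.03304707] [358.92762672 250.96200752]
```

View pics/s5.png

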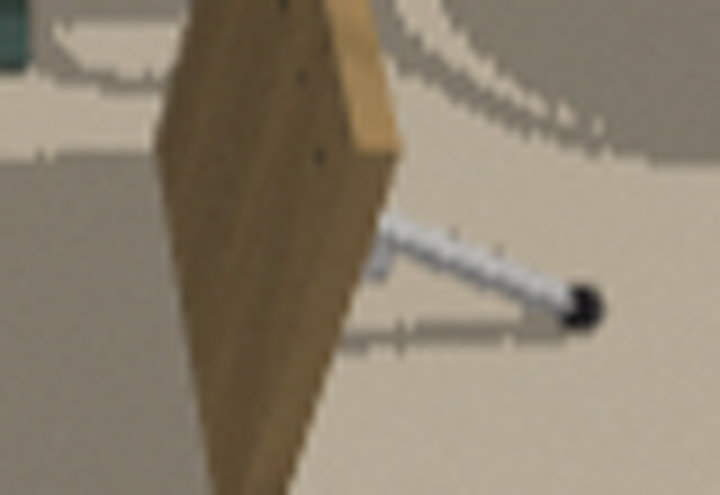

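The crop shows the foot ball at (582,307) with its shadow running into it, so it is on or almost on the table. The lean is about 7°. One more small step will show contact in the torque.

Emit:
{"name": "carry_out", "arguments": {"angular": [[0, 0, 0], [0, 0, 0], [0, 0, 0], [0, 0, 0]], "travel": [[-0.03, -0.01, 0], [-0.06, -0.03, 0], [-0.06, -0.03, 0], [-0.06, -0.03, 0]], "fingers": [0.2, 0.2, 0.2, 0.2]}}

```text
time: 15.93
position: [0.6849, -0.0442, 0.1931]
eef_rot: [0.191, 0.982, 0.0, 0.0]
force: [0.2, 1.0, 2.7]
grip_width: 0.0242
finger_force: 20.0
```

```bash
python3 -c "
from m import *
c=meas(16); ball(c)"
```

```text
t 16.7333 F X,Y,Z -0.35 1.16 3.96 T [ 0.215 -0.017  0.012] sd [0.56 0.62 0.46 0.04 0.03 0.02] w 0.02378384671913821 19.98587429523468
T about Y 0.0647 about X 0.2062
TCP X 0.6517 Y 0.2154 z 0.1931
ball px [399.25 224.12] 8 pts med [0.7348 0.2084 0.0103] zmax 0.0142
leg slope deg -29.92 88
back: lean deg 7.11 yaw -0.23 X at z=0 0.6115 440 440
ball wc 399.216966225558 224.218941339127 2531.5
```

Emit:
{"name": "carry_out", "arguments": {"angular": [[0, 0, 0], [0, 0, 0], [0, 0, 0], [0, 0, 0]], "travel": [[0.02, 0.01, -0.02], [0.03, 0.01, -0.02], [0.03, 0.01, -0.02], [0.03, 0.01, -0.02]], "fingers": [0.2, 0.2, 0.2, 0.2]}}

```text
time: 17.07
position: [0.6846, -0.0442, 0.1932]
eef_rot: [0.191, 0.982, -0.0, -0.0]
force: [0.5, 1.1, 2.5]
grip_width: 0.0235
finger_force: 20.0
```

```bash
python3 -c "
from m import *
c=meas(16); ball(c)"
```

```text
t 17.8667 F X,Y,Z 0.48 1.08 2.87 T [ 0.184 -0.139  0.021] sd [0.41 0.57 0.46 0.03 0.03 0.03] w 0.023716282010766525 19.985617697238922
T about Y -0.0601 about X 0.2227
TCP X 0.6513 Y 0.2155 z 0.1932
ball px [399.25 223.88] 8 pts med [0.7345 0.2077 0.0128] zmax 0.0144
leg slope deg -29.96 91
back: lean deg 7.01 yaw -0.24 X at z=0 0.6115 438 438
ball wc 399.2417735361368 224.18202604632668 2514.75
```

Emit:
{"name": "carry_out", "arguments": {"angular": [[0, 0, 0], [0, 0, 0], [0, 0, 0], [0, 0, 0], [0, 0, 0], [0, 0, 0]], "travel": [[0, 0.01, -0.01], [0, 0.02, -0.01], [0, 0.02, -0.01], [0, 0.02, -0.01], [0, 0.02, -0.01], [0, 0.02, -0.01]], "fingers": [0.2, 0.2, 0.2, 0.2, 0.2, 0.2]}}

```text
time: 18.37
position: [0.6846, -0.044, 0.1932]
eef_rot: [0.191, 0.982, -0.0, -0.0]
force: [0.8, 0.6, 0.5]
grip_width: 0.0239
finger_force: 20.0
```

```bash
python3 -c "
from m import *
c=meas(20); ball(c)
cv2.imwrite('pics/s6.png',cv2.resize(c['frame'][100:300,250:450],None,fx=3,fy=3))"
```

```text
t 19.3667 F X,Y,Z 0.2 0.1 -0.12 T [-0.023  0.009  0.023] sd [0.5  0.44 0.53 0.04 0.04 0.04] w 0.02378273135732231 19.985070526599884
T about Y 0.0002 about X -0.0244
TCP X 0.6513 Y 0.2157 z 0.1932
ball px [399.25 223.88] 8 pts med [0.7345 0.2082 0.0121] zmax 0.014
leg slope deg -30.02 87
back: lean deg 6.98 yaw -0.23 X at z=0 0.6116 438 438
ball wc 399.2296119165048 224.20116574503064 2509.125
```

View pics/s6.png

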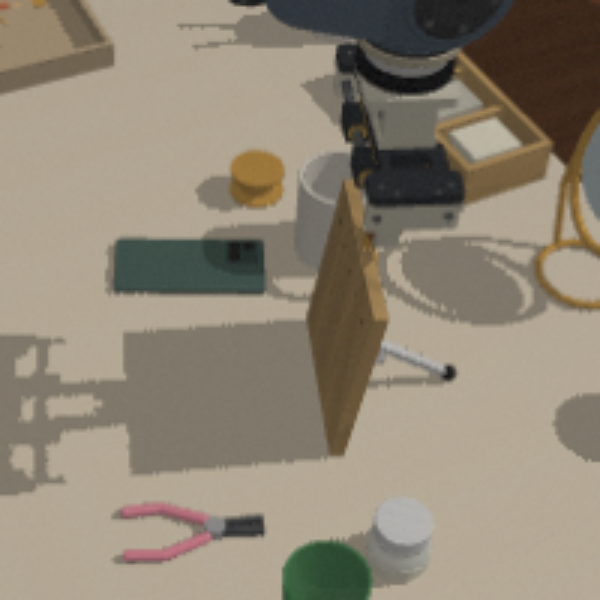

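The side view shows the board standing at 7.0° on its edge and foot, with the foot ball at crop (449,373) on the table and the knob still gripped. The bystanders are untouched. The knob forces are near zero, so I'll hand in.

```bash
python3 -c "
from cell import *
print(close_job())"
```

```text
the job is handed in; nothing more can be done
None
```

The kickstand is flipped down to its stop and the board stands on its bottom edge and the kickstand's foot at a measured 7.0° lean, held by the knob with almost no push; the job is handed in, but no verdict came back.

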